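# Gather the brass spacers in the tote's corner under inspection

## Robot

A 7-joint arm with a two-finger parallel gripper is mounted at the origin on the work surface. World frame = base frame: x ahead of the robot, y to its left, z up, the work surface at z = 0. Lengths are in mm, angles in rad, forces in N, time in s.
With the tool pointing down it reaches from about 400 to 875 mm from the base axis. Payload 4.4 kg.
Tool frame: the origin (TCP) lies midway between the tips of the shut fingers; the grasp point (between the pads) lies 19 mm behind it; z points along the fingers, y is the line along which they close (so a half turn about z gives the same grasp; the last joint's range is limited). The gripper opens to 85 mm and grips with 20 to 120 N. Pads are 22 mm wide; open, the fingers measure 114 mm over their backs; the gripper's body (76 mm by 85 mm) begins 54 mm behind the grasp point. The pads swing forward as they close: fully open they stand 13 mm farther back than shut.
Start: joints at [1.198, 0.628, 0.038, 1.517, -0.027, 0.996, -0.02], TCP at [196.334, -619.654, 231.313] pointing down, gripper open.
Joint ranges: [-3.06, 3.06], [-0.37, 2.12], [-1.25, 1.32], [0.18, 2.47], [-1.1, 4.24], [0.23, 1.98], [-2.94, 2.94]. Speed limits (rad/s): [2.57, 2.57, 3.14, 3.14, 3.14, 3.14, 3.14].

## Interface

Orientations are given as [roll, pitch, yaw] about the fixed x, y, z axes, in that order (R = Rz(yaw) Ry(pitch) Rx(roll)).
In Python, from cell import read_state, get_image, finish_job gives the robot as it stands.
- The arm moves only by the tool send_rows, never from a script. Its argument "series" is a list of rows, each an object of numbers: "ax", "ay", "az": the turn, a rotation vector about the tool's x, y, z in rad; "dx", "dy", "dz": the shift along the tool's x, y, z in cm; "hand": the closure, from 0 (fully open) to 1 (shut). In form: [{"ax": .., "ay": .., "az": .., "dx": .., "dy": .., "dz": .., "hand": ..}, ...]. A call has 1 to 10 rows; each row is the pose to reach, as a shift and turn from the pose commanded when the call began, along the tool's axes at that moment; what a row does not reach only later rows make up. A row lasts 1/10 s, in which the tool goes at most 50 mm and 8.59 degrees, less where a joint would pass 70% of its speed; a pose out of reach is approached as far as the arm can. A call with a gripper value outside its range is refused whole. The fingers move at their own pace and stop on an object; the grip force is fixed at half the most. Time passes only in rows, so rows that repeat a pose let the fingers close. It gives the time, the measured TCP pose, the force, the opening and the grip force at its end, in the units of the state.
- read_state(): the state, without advancing time (a new reading comes with each control period).
- get_image(name): name is "scene" or "top" or "wrist"; returns a dict with "pixels" (400x640x3 uint8, red, green, blue), "mtx" (3x3 intrinsics, pixels), "R" (3x3) and "t" (3): a world point X has camera coordinates R X + t. Camera axes: x right, y down, z forward; pixel columns grow to the right and rows downward; lengths in mm; the calibration is good to about 2 mm. A picture is of the moment at which its call begins. There is no depth.
- finish_job(): hands the job in; it is judged then, once.
The state is a dict: "clock": time; "qpos": joint angles; "qd": joint speeds; "tau": joint torques, N m; "eef_pos": TCP position; "tool_rot": TCP orientation; "force": force on the tool from outside, world axes, zero at the start; "torque": the same for the moment, N m; "width": finger opening in mm; "gripper_force": force on a finger pad.
Only numpy, scipy, OpenCV 4.12 (cv2) and the standard library are available. Lean on these libraries where they do the work, as an engineer would, in place of code of your own. Each camera call takes 0.05 s, during which the arm holds its last target. There are 200 camera calls.

## Task

Pull the yellow retaining cap off the blue tote's lug, all the way to its stop. Then lift the tote by its black bridge handle to at least 12 cm above the bench and tilt it some 30 degrees, so that all three brass spacers slide together into one corner: of the two corners at the lug end, the one on the side of the bench where the white microscope stands. Finish while holding the tote there in the air, tilted and still, with the spacers in that corner; leave the other things on the bench where they are.

Things in the scene. Friction and masses are not known exactly. Their poses are not given: they have to be found in the camera images.
- dock: aluminium dock plate fixed to the bench, 260 x 150 x 10 mm, on which the tote stands. Origin: on the bench under the tote's centre. x points away from the robot (turned by up to 0.3 rad), y to its left, z up; the plate reaches x = -165 to +95, y = -75 to +75 mm. Kerbs 5 mm high stand 4 mm outside the tote's long sides and far end.
- cap (a joint): slide of the yellow retaining cap along the dock's -x (towards the robot), in m: 0 = pushed over the tote's lug (start), 0.035 = fully off, at its stop. Friction of about 3 N holds it wherever it is left; the lug is free to lift from about 0.025. While the cap is on, it keeps the tote from being lifted.
- cap_knob (a point): centre of the black knob on the yellow cap, 61 mm above the bench: 20 mm (dock x) x 16 mm (dock y) x 30 mm tall, its top at 76 mm, on the cap's roof (36 mm wide, top at 46 mm above the bench). At the start 112 mm from the dock's origin along dock -x, 22 mm clear of the tote's end wall; both sides in dock y are free. Axes as the dock's.
- tote: blue open plastic tote, 160 (x) x 120 (y) x 40 mm tall, walls and floor 4 mm, 0.18 to 0.28 kg, loose on the dock. Origin: centre of its underside (10 mm above the bench); z up, x along its length away from the robot, y left. A steel lug (26 x 24 x 8 mm) sticks out of its -x end (the lug end, nearest the robot), 18 to 26 mm above the underside. A rigid bridge handle spans it at x = 0, outer y = -65 to 65 mm.
- tote_grip (a point): centre of the tote's handle bar, 98 mm above its underside, over its middle. The black bar runs along tote y, 12 mm thick (tote x), 26 mm tall (85 to 111 mm above the underside), free to grip from y = -58 to +58 mm; below it is open space down to the tote's floor. Axes as the tote's.
- corner_left (a point): inner corner of the tote's floor at the lug end on the left: tote x = -76, y = +56, z = 4 mm. The one to use when the microscope stands on the left (microscope y > 0).
- corner_right (a point): inner corner of the tote's floor at the lug end on the right: tote x = -76, y = -56, z = 4 mm. The one to use when the microscope stands on the right (microscope y < 0).
- spacer_a: brass spacer, a disc 16 mm in diameter, 12 mm tall, 20 g, loose on the tote's floor. Origin: centre of its underside. It is smooth and begins to slide on the tote's floor at a tilt of roughly 8 to 12 degrees, a little more along a wall.
- spacer_b: brass spacer, a disc 16 mm in diameter, 12 mm tall, 20 g, loose on the tote's floor. Origin: centre of its underside. It is smooth and begins to slide on the tote's floor at a tilt of roughly 8 to 12 degrees, a little more along a wall.
- spacer_c: brass spacer, a disc 16 mm in diameter, 12 mm tall, 20 g, loose on the tote's floor. Origin: centre of its underside. It is smooth and begins to slide on the tote's floor at a tilt of roughly 8 to 12 degrees, a little more along a wall.
- microscope: white inspection microscope, base 130 x 120 mm, 216 mm tall, fixed, at the side of the bench: on the left (y > 0) or on the right (y < 0) from start to start. Origin: under its base.
- station: black soldering station, 140 x 100 mm, 98 mm tall, fixed, on the other side from the microscope. Origin: centre of its underside.
- spool: bystander, loose, to be left where it is: blue solder spool, 52 mm in diameter, 40 mm tall, on the bench some 155 mm to the left of the tote's centre. Origin: centre of its underside.
- screwdriver: bystander, loose, to be left where it is: red-handled screwdriver 170 mm long, lying to the right of the dock, some 160 mm from the tote's centre. Origin: on its axis line near its middle, at the bench.
- multimeter: bystander, loose, to be left where it is: orange multimeter, 150 x 75 mm, 40 mm tall, near the right. Origin: centre of its underside.
- pliers: bystander, loose, to be left where it is: red-handled pliers, 180 mm long, 16 mm tall, near the left. Origin: near the middle, at the bench.
- heatsink: bystander, loose, to be left where it is: finned aluminium heat sink, 70 x 100 mm, 36 mm tall, right of the robot, nearer than the dock. Origin: centre of its underside.
- board: bystander, loose, to be left where it is: green circuit board, 90 x 120 mm, 25 mm tall with its parts, left of the robot, nearer than the dock. Origin: centre of its underside.
Not all that is in view belongs to the job. What is shaped like the microscope but brown or orange is not meant. Several things have the shape of the tote; the one meant has the colours described above.

How it is judged:
By the outcome, as a careful person would: the job done as asked, in the order asked, and still so for the second after the job is handed in, while the arm keeps its last pose, push and grip.
It also fails if it takes over 45 s, if anything falls off the work surface, if the arm or the gripper's body presses on something with over 40 N, if the wrist force passes 120 N, or if a joint passes its speed limit or range.

## Working session

There is one attempt and no reset: what is moved stays moved. The work goes in short steps, Python scripts to look and compute and a tool call to move; the robot and the scene stay as the last step left them, time stands still between calls to the robot, and variables do not carry over. Pictures are saved under pics/ and viewed, at most 10 in all, crops included, and the job is handed in when it is done.

Besides the shell and the picture viewer there is one more tool, called in YAML: its name, and indented under it one key for each argument. send_rows: Moves the arm, as the interface text tells. Its arguments: {"type":"object","properties":{"series":{"type":"array","items":{"type":"object","properties":{"ax":{"type":"number"},"ay":{"type":"number"},"az":{"type":"number"},"dx":{"type":"number"},"dy":{"type":"number"},"dz":{"type":"number"},"hand":{"type":"number"}}}}},"required":["series"]}

```bash
mkdir -p pics; python3 - <<'E'
from cell import *
import cv2
s=read_state();print(s)
for n in("scene","top"):
    d=get_image(n);cv2.imwrite(f"pics/{n}0.png",d["pixels"][:,:,::-1]);print(n,d["mtx"],d["R"],d["t"])
E
```

```text
{'clock': 0.0, 'qpos': array([ 1.19817109,  0.62935592,  0.03841107,  1.51837805, -0.0269773 ,
        0.99632377, -0.01997941]), 'qd': array([-1.40969137e-03,  1.18230689e-03,  2.19803169e-04,  1.55038813e-03,
        2.91066680e-06,  1.40690164e-03, -7.21922441e-04]), 'tau': array([ 9.64449609e-04, -5.63400614e+01,  1.22663196e+00, -1.93443650e+01,
        1.09584173e-02,  1.05922879e-02, -1.55788491e-06]), 'eef_pos': array([ 196.16621568, -619.01994   ,  230.37899444]), 'tool_rot': array([-3.13964497e+00,  2.75026051e-05,  3.06882970e-01]), 'force': array([ 0.06311967,  1.01001141, -0.06896156]), 'torque': array([ 0.03163069, -0.04002937,  0.00391907]), 'gripper_force': 0.0, 'width': 85.31941178125246}
scene [[375.03032029   0.         315.53454676]
 [  0.         375.03032029 202.4720494 ]
 [  0.           0.           1.        ]] [[ 0.75302444  0.65796719  0.00577708]
 [ 0.55133628 -0.62614764 -0.55133243]
 [-0.35914134  0.41835191 -0.83426565]] [-372.68993014 -190.27272166 1388.91997981]
top [[514.22638951   0.         321.27486857]
 [  0.         514.22638951 195.17657266]
 [  0.           0.           1.        ]] [[-0.01346274 -0.99990599  0.00260141]
 [-0.99234996  0.01304161 -0.12276594]
 [ 0.12272047 -0.00423428 -0.99243224]] [  -4.587771    474.15164699 1390.83543057]
```

View pics/top0.png

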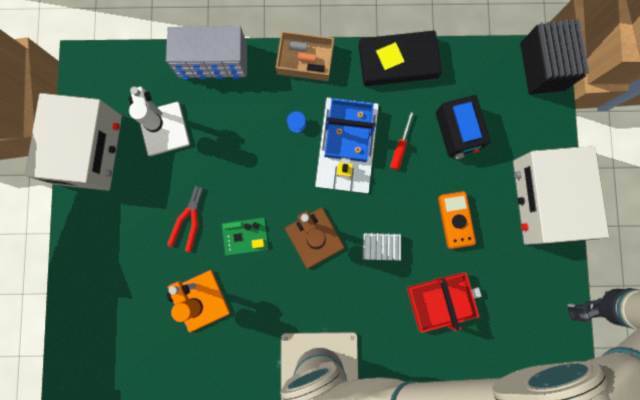

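View pics/scene0.png

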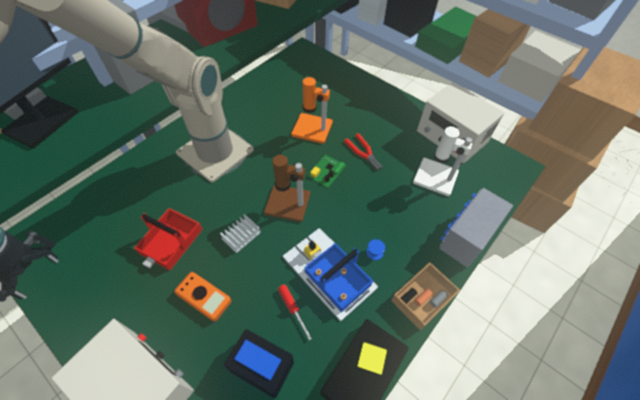

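The white microscope is at top px (160,125), which is the left side (y>0), so corner_left is the target. The blue tote is at about (350,130) with the yellow cap at (345,170). Next I'll enlarge the top view around the tote.

```bash
python3 - <<'E'
import cv2
a=cv2.imread("pics/top0.png")[85:205,290:420];cv2.imwrite("pics/c1.png",cv2.resize(a,None,fx=5,fy=5,interpolation=cv2.INTER_CUBIC))
E
```

```text
(no output)
```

View pics/c1.png

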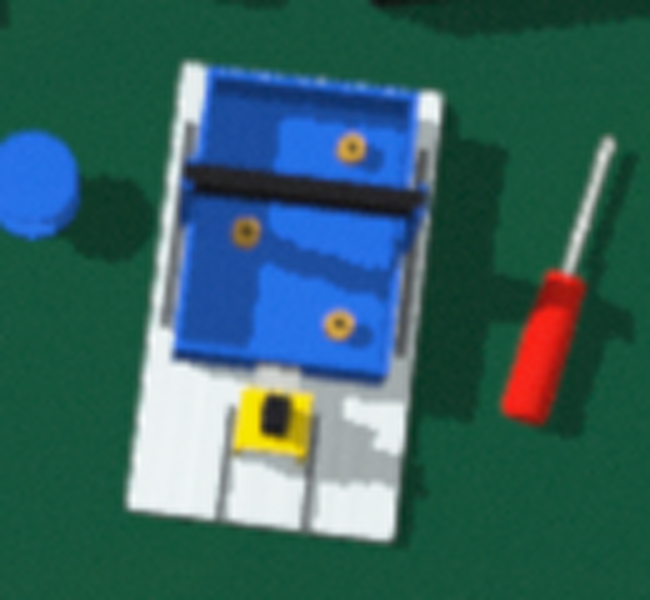

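The crop shows the dock corners at about (130,510), (395,541), (441,92) and (184,62). The knob top is at (278,404), and the bar runs from (188,170) to (424,200).

```bash
cat > h.py <<'E'
import numpy as np, cv2
from cell import *
from scipy.spatial.transform import Rotation as Ro
def ray(d,px,z):
    K,R,t=d["mtx"],np.array(d["R"]),np.array(d["t"])
    c=-R.T@t; v=R.T@np.linalg.solve(K,[px[0],px[1],1]); return c+v*(z-c[2])/v[2]
def proj(d,X):
    c=np.array(d["R"])@X+np.array(d["t"]);p=np.array(d["mtx"])@c;return p[:2]/p[2]
def tool(target,R):  # shift (cm) & turn in tool axes from measured pose
    s=read_state();Rc=Ro.from_euler('xyz',s["tool_rot"])
    return (Rc.inv().apply(np.array(target)-s["eef_pos"])/10).round(2),(Rc.inv()*R).as_rotvec().round(3)
E
python3 - <<'E'
from h import *
d=get_image("top")
f=lambda u,v,z:ray(d,(290+(u+.5)/5-.5,85+(v+.5)/5-.5),z)
P=[f(130,510,10),f(395,541,10),f(441,92,10),f(184,62,10)]
for p in P:print(p)
x=(P[2]+P[3]-P[0]-P[1]);yaw=np.arctan2(x[1],x[0]);y=(P[0]+P[3]-P[1]-P[2])
print("yaw",yaw,np.arctan2(-y[0],y[1]),"len",np.linalg.norm(x)/2,np.linalg.norm(y)/2)
ux=np.array([np.cos(yaw),np.sin(yaw),0]);O=sum(P)/4+35*ux;print("O",O)
k=f(278,404,76);print("knob",k,"exp",O-112*ux)
a,b=f(188,170,121),f(424,200,121);print("bar",a,b,(a+b)/2,np.arctan2(-(a-b)[0],(a-b)[1]),np.linalg.norm(a-b))
E
```

```text
[500.87236017   4.6130602   10.        ]
[ 481.39132382 -143.63660058   10.        ]
[ 740.23615046 -176.4050806    10.        ]
[759.82334148 -29.48753181  10.        ]
yaw -0.12843095397735313 -0.13159473084976847 len 261.0478746905381 148.8707560244003
O [655.29253661 -90.71177441  10.        ]
knob [548.10491302 -76.12214333  76.        ] exp [544.21496021 -76.36701854  10.        ]
bar [665.42578637 -28.81863111 121.        ] [ 647.66747547 -152.56711022  121.        ] [656.54663092 -90.69287066 121.        ] -0.14253019786128482 125.0161737111919
```

```bash
python3 - <<'E'
from h import *
d=get_image("top")
print("brown base corners",[ray(d,p,15).round() for p in((285,234),(300,268),(344,247),(325,208))],"head",ray(d,(306,218),205).round())
print(tool((545,-76,200),Ro.from_euler('xyz',[np.pi,0,-.13])))
E
```

```text
brown base corners [array([369.,  91.,  15.]), array([275.,  50.,  15.]), array([331., -72.,  15.]), array([440., -21.,  15.])] head [398.  27. 205.]
(array([ 49.66, -41.26,   3.12]), array([-0.001,  0.   ,  0.437]))
```

send_rows:
  series:
    - {"dx":49.7,"dy":-41.3,"dz":0,"az":0.437,"hand":0}
    - {"dx":49.7,"dy":-41.3,"dz":0,"az":0.437,"hand":0}
    - {"dx":49.7,"dy":-41.3,"dz":0,"az":0.437,"hand":0}
    - {"dx":49.7,"dy":-41.3,"dz":0,"az":0.437,"hand":0}
    - {"dx":49.7,"dy":-41.3,"dz":0,"az":0.437,"hand":0}
    - {"dx":49.7,"dy":-41.3,"dz":0,"az":0.437,"hand":0}
    - {"dx":49.7,"dy":-41.3,"dz":0,"az":0.437,"hand":0}
    - {"dx":49.7,"dy":-41.3,"dz":0,"az":0.437,"hand":0}
    - {"dx":49.7,"dy":-41.3,"dz":0,"az":0.437,"hand":0}
    - {"dx":49.7,"dy":-41.3,"dz":0,"az":0.437,"hand":0}

```text
invalid input at $.series[0]: expected keys ax, ay, az, dx, dy, dz, hand
```

```bash
python3 - <<'E'
from h import *
s=read_state();print(s["clock"],s["qpos"],s["eef_pos"],s["tool_rot"])
print(tool((545,-76,200),Ro.from_euler('xyz',[np.pi,0,-.13])))
E
```

```text
0.2 [ 1.19820552  0.62900659  0.03847414  1.51797866 -0.02702617  0.99629003
 -0.01996701] [ 196.21806686 -619.28863316  230.73424342] [-3.14042794e+00 -1.39380112e-05  3.06792352e-01]
(array([ 49.66, -41.26,   3.12]), array([-0.001,  0.   ,  0.437]))
```

send_rows:
  series:
    - {"ax":0,"ay":0,"dx":49.7,"dy":-41.3,"dz":0,"az":0.437,"hand":0}
    - {"ax":0,"ay":0,"dx":49.7,"dy":-41.3,"dz":0,"az":0.437,"hand":0}
    - {"ax":0,"ay":0,"dx":49.7,"dy":-41.3,"dz":0,"az":0.437,"hand":0}
    - {"ax":0,"ay":0,"dx":49.7,"dy":-41.3,"dz":0,"az":0.437,"hand":0}
    - {"ax":0,"ay":0,"dx":49.7,"dy":-41.3,"dz":0,"az":0.437,"hand":0}
    - {"ax":0,"ay":0,"dx":49.7,"dy":-41.3,"dz":0,"az":0.437,"hand":0}
    - {"ax":0,"ay":0,"dx":49.7,"dy":-41.3,"dz":0,"az":0.437,"hand":0}
    - {"ax":0,"ay":0,"dx":49.7,"dy":-41.3,"dz":0,"az":0.437,"hand":0}
    - {"ax":0,"ay":0,"dx":49.7,"dy":-41.3,"dz":0,"az":0.437,"hand":0}
    - {"ax":0,"ay":0,"dx":49.7,"dy":-41.3,"dz":0,"az":0.437,"hand":0}

```text
clock: 1.2
eef_pos: [467.3, -197.0, 231.5]
tool_rot: [3.142, -0.0, -0.13]
force: [1.2, -0.7, -0.4]
width: 85.3
gripper_force: 0.0
```

```bash
python3 - <<'E'
from h import *
s=read_state();print(s["clock"],s["qpos"],s["eef_pos"],s["tool_rot"])
print(tool((545,-76,200),Ro.from_euler('xyz',[np.pi,0,-.13])))
E
```

```text
1.2 [ 0.24756166  0.42742618  0.13547358  1.91297179 -0.07769891  0.80575929
 -1.27627191] [ 467.26084338 -197.03604481  231.47154478] [ 3.14150168e+00 -3.95996153e-04 -1.30297443e-01]
(array([  6.13, -13.01,   3.15]), array([ 0., -0., -0.]))
```

send_rows:
  series:
    - {"ax":0,"ay":0,"az":0,"dx":6.1,"dy":-13.0,"dz":0,"hand":0}
    - {"ax":0,"ay":0,"az":0,"dx":6.1,"dy":-13.0,"dz":3.1,"hand":0}
    - {"ax":0,"ay":0,"az":0,"dx":6.1,"dy":-13.0,"dz":5.1,"hand":0}
    - {"ax":0,"ay":0,"az":0,"dx":6.1,"dy":-13.0,"dz":8.0,"hand":0}
    - {"ax":0,"ay":0,"az":0,"dx":6.1,"dy":-13.0,"dz":8.0,"hand":0}
    - {"ax":0,"ay":0,"az":0,"dx":6.1,"dy":-13.0,"dz":8.0,"hand":0}

```text
clock: 1.8
eef_pos: [543.1, -78.9, 151.3]
tool_rot: [3.141, 0.002, -0.131]
force: [-0.6, -0.3, -0.6]
width: 85.6
gripper_force: 0.0
```

```bash
python3 - <<'E'
from h import *
s=read_state();print(s["clock"],s["qpos"],s["eef_pos"],s["tool_rot"],s["force"])
w=get_image("wrist");c=get_image("scene")
im=np.hstack([w["pixels"],np.zeros_like(w["pixels"])])
a=cv2.resize(w["pixels"],(400,250));b=cv2.resize(c["pixels"][60:310,120:520],(400,250))
cv2.imwrite("pics/c2.png",np.vstack([cv2.resize(w["pixels"],(480,300)),cv2.resize(c["pixels"][50:300,100:500],(480,300))])[:,:,::-1])
for X in((545,-76,76),(653,-90.7,121)):print(proj(w,np.array(X))*.75)
E
```

```text
1.8 [ 0.02048695  0.59340573  0.10880895  1.88299858 -0.09618444  0.67187719
 -1.51554867] [543.08233582 -78.86067798 151.34468831] [ 3.14061086e+00  1.66383852e-03 -1.31029272e-01] [-0.58878183 -0.32585557 -0.55502811]
[233.68981126 156.65861488]
[232.60586373   4.51876422]
```

View pics/c2.png

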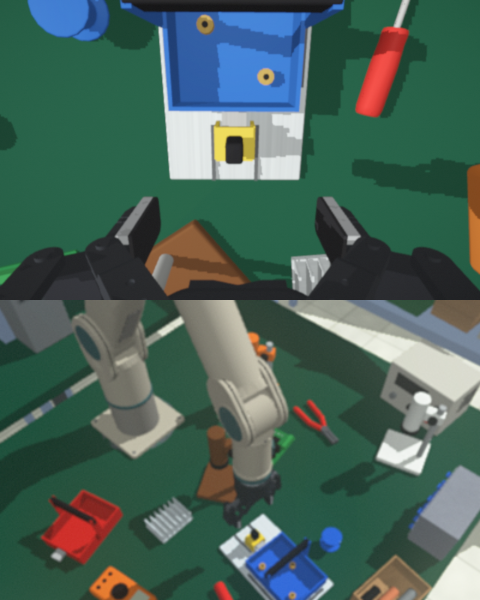

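The wrist view shows the knob at about (234,157) in the shrunk picture. That agrees with the projection (233.7,156.7), and the arm stands clear of the brown microscope.

```bash
python3 - <<'E'
from h import *
s=read_state();print(s["clock"],s["eef_pos"])
print(tool((545,-76,51),Ro.from_euler('xyz',[np.pi,0,-.13])))
E
```

```text
1.9 [544.26034508 -79.82133405 152.93824858]
(array([-0.  , -0.4 , 10.19]), array([ 0.001, -0.002, -0.003]))
```

send_rows:
  series:
    - {"ax":0,"ay":0,"az":0,"dx":0,"dy":-0.35,"dz":4,"hand":0}
    - {"ax":0,"ay":0,"az":0,"dx":0,"dy":-0.35,"dz":7,"hand":0}
    - {"ax":0,"ay":0,"az":0,"dx":0,"dy":-0.35,"dz":9,"hand":0}
    - {"ax":0,"ay":0,"az":0,"dx":0,"dy":-0.35,"dz":10.1,"hand":0}
    - {"ax":0,"ay":0,"az":0,"dx":0,"dy":-0.35,"dz":10.1,"hand":0}
    - {"ax":0,"ay":0,"az":0,"dx":0,"dy":-0.35,"dz":10.1,"hand":0}

```text
clock: 2.5
eef_pos: [545.2, -75.2, 51.7]
tool_rot: [3.141, -0.002, -0.131]
force: [-0.0, -0.0, -0.4]
width: 85.3
gripper_force: 0.0
```

send_rows:
  series:
    - {"ax":0,"ay":0,"az":0,"dx":0,"dy":0,"dz":0,"hand":1}
    - {"ax":0,"ay":0,"az":0,"dx":0,"dy":0,"dz":0,"hand":1}
    - {"ax":0,"ay":0,"az":0,"dx":0,"dy":0,"dz":0,"hand":1}
    - {"ax":0,"ay":0,"az":0,"dx":0,"dy":0,"dz":0,"hand":1}
    - {"ax":0,"ay":0,"az":0,"dx":0,"dy":0,"dz":0,"hand":1}
    - {"ax":0,"ay":0,"az":0,"dx":0,"dy":0,"dz":0,"hand":1}
    - {"ax":0,"ay":0,"az":0,"dx":0,"dy":0,"dz":0,"hand":1}
    - {"ax":0,"ay":0,"az":0,"dx":0,"dy":0,"dz":0,"hand":1}

```text
clock: 3.3
eef_pos: [544.2, -75.7, 50.8]
tool_rot: [3.14, -0.001, -0.132]
force: [-1.4, -2.8, 5.9]
width: 14.9
gripper_force: 59.8
```

send_rows:
  series:
    - {"ax":0,"ay":0,"az":0,"dx":-0.5,"dy":0,"dz":0,"hand":1}
    - {"ax":0,"ay":0,"az":0,"dx":-1,"dy":0,"dz":0,"hand":1}
    - {"ax":0,"ay":0,"az":0,"dx":-1.5,"dy":0,"dz":0,"hand":1}
    - {"ax":0,"ay":0,"az":0,"dx":-2,"dy":0,"dz":0,"hand":1}
    - {"ax":0,"ay":0,"az":0,"dx":-2.5,"dy":0,"dz":0,"hand":1}
    - {"ax":0,"ay":0,"az":0,"dx":-3,"dy":0,"dz":0,"hand":1}
    - {"ax":0,"ay":0,"az":0,"dx":-3.5,"dy":0,"dz":0,"hand":1}
    - {"ax":0,"ay":0,"az":0,"dx":-3.7,"dy":0,"dz":0,"hand":1}
    - {"ax":0,"ay":0,"az":0,"dx":-3.8,"dy":0,"dz":0,"hand":1}
    - {"ax":0,"ay":0,"az":0,"dx":-3.8,"dy":0,"dz":0,"hand":1}

```text
clock: 4.3
eef_pos: [509.4, -71.0, 50.8]
tool_rot: [3.14, -0.006, -0.131]
force: [5.6, -4.3, -0.1]
width: 15.1
gripper_force: 59.0
```

send_rows:
  series:
    - {"ax":0,"ay":0,"az":0,"dx":0,"dy":0,"dz":0,"hand":0}
    - {"ax":0,"ay":0,"az":0,"dx":0,"dy":0,"dz":0,"hand":0}
    - {"ax":0,"ay":0,"az":0,"dx":0,"dy":0,"dz":0,"hand":0}
    - {"ax":0,"ay":0,"az":0,"dx":0,"dy":0,"dz":0,"hand":0}
    - {"ax":0,"ay":0,"az":0,"dx":0,"dy":0,"dz":-4,"hand":0}
    - {"ax":0,"ay":0,"az":0,"dx":0,"dy":0,"dz":-9,"hand":0}
    - {"ax":0,"ay":0,"az":0,"dx":0,"dy":0,"dz":-13,"hand":0}
    - {"ax":0,"ay":0,"az":0,"dx":0,"dy":0,"dz":-16,"hand":0}
    - {"ax":0,"ay":0,"az":0,"dx":0,"dy":0,"dz":-16,"hand":0}

```text
clock: 5.2
eef_pos: [509.1, -69.6, 214.3]
tool_rot: [-3.141, -0.008, -0.13]
force: [0.8, -1.0, -0.1]
width: 85.5
gripper_force: 0.0
```

```bash
python3 - <<'E'
from h import *
w=get_image("wrist");c=get_image("top")
print(read_state()["eef_pos"],read_state()["width"])
cv2.imwrite("pics/c3.png",np.vstack([cv2.resize(w["pixels"],(480,300)),cv2.resize(c["pixels"][85:205,260:452],(480,300))])[:,:,::-1])
u=np.array([np.cos(-.13),np.sin(-.13),0]);O=np.array([655.5,-90.7,0])
for X in(O-112*u+[0,0,76],O-147*u+[0,0,76],O+[0,0,121]):print(proj(w,X)*.75)
print(tool((655.5,-90.7,210),Ro.from_euler('xyz',[np.pi,0,-.13+np.pi/2])))
E
```

```text
[506.43916816 -69.20213452 210.65820808] 85.30511813780163
[239.28609179 107.37246324]
[239.2381198  139.50931564]
[239.84559778 -30.15924888]
(array([15.06,  0.2 ,  0.08]), array([ 0.000e+00, -1.000e-03, -1.571e+00]))
```

View pics/c3.png

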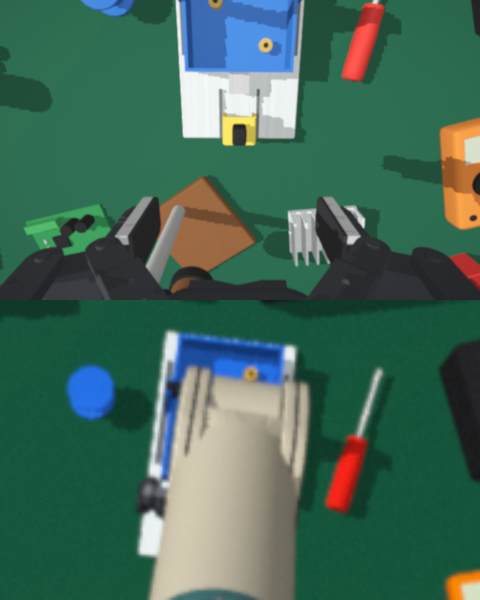

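The wrist view shows the yellow cap at its stop with the knob at about (239,139), as predicted, and the lug is exposed. Next I move above the handle.

send_rows:
  series:
    - {"ax":0,"ay":0,"az":-0.15,"dx":3,"dy":0.1,"dz":0,"hand":0}
    - {"ax":0,"ay":0,"az":-0.3,"dx":6,"dy":0.1,"dz":0,"hand":0}
    - {"ax":0,"ay":0,"az":-0.45,"dx":9,"dy":0.1,"dz":0,"hand":0}
    - {"ax":0,"ay":0,"az":-0.6,"dx":12,"dy":0.2,"dz":0,"hand":0}
    - {"ax":0,"ay":0,"az":-0.75,"dx":14,"dy":0.2,"dz":0,"hand":0}
    - {"ax":0,"ay":0,"az":-0.9,"dx":15,"dy":0.2,"dz":0,"hand":0}
    - {"ax":0,"ay":0,"az":-1.05,"dx":15,"dy":0.2,"dz":0,"hand":0}
    - {"ax":0,"ay":0,"az":-1.2,"dx":15,"dy":0.2,"dz":0,"hand":0}
    - {"ax":0,"ay":0,"az":-1.35,"dx":15,"dy":0.2,"dz":0,"hand":0}
    - {"ax":0,"ay":0,"az":-1.5,"dx":15,"dy":0.2,"dz":0,"hand":0}

```text
clock: 6.3
eef_pos: [653.7, -90.6, 207.6]
tool_rot: [-3.137, -0.0, 1.376]
force: [0.3, -0.3, 0.5]
width: 85.5
gripper_force: 0.0
```

```bash
python3 - <<'E'
from h import *
get_image("scene");get_image("scene")
w=get_image("wrist")
print(read_state()["eef_pos"],read_state()["qpos"])
cv2.imwrite("pics/c4.png",w["pixels"][:,:,::-1])
u=np.array([np.cos(-.13),np.sin(-.13),0]);v=np.array([-u[1],u[0],0]);O=np.array([655.5,-90.7,0])
for X in(O+58*v+[0,0,121],O-58*v+[0,0,121],O+[0,0,121]):print(proj(w,X))
print(tool((655.5,-90.7,90),Ro.from_euler('xyz',[np.pi,0,-.13+np.pi/2])))
E
```

```text
[653.91003311 -90.85591895 208.21041745] [ 0.25969409  0.68104206 -0.28543832  1.50102503  0.21169021  0.99363804
 -0.28588095]
[312.84791402 117.32495391]
[324.64630034 279.92358352]
[319.16624602 204.40060107]
(array([ 0.04,  0.2 , 11.82]), array([-0.004, -0.001, -0.074]))
```

View pics/c4.png

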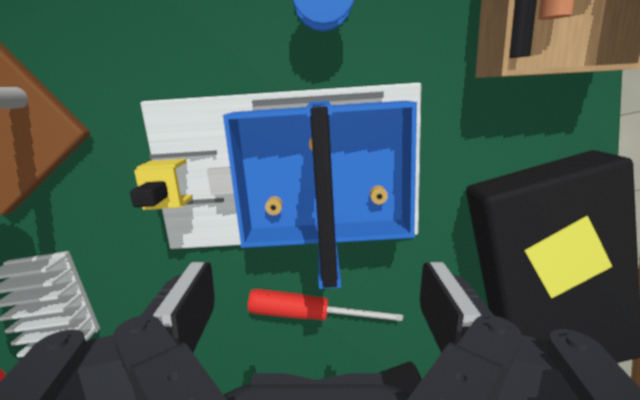

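The bar runs from (320,107) to (329,287), which is about 2.5 mm farther in +x than predicted. I'll correct for that and descend.

send_rows:
  series:
    - {"ax":0,"ay":0,"az":-0.072,"dx":0,"dy":0.35,"dz":4,"hand":0}
    - {"ax":0,"ay":0,"az":-0.072,"dx":0,"dy":0.35,"dz":8,"hand":0}
    - {"ax":0,"ay":0,"az":-0.072,"dx":0,"dy":0.35,"dz":10.5,"hand":0}
    - {"ax":0,"ay":0,"az":-0.072,"dx":0,"dy":0.35,"dz":11.8,"hand":0}
    - {"ax":0,"ay":0,"az":-0.072,"dx":0,"dy":0.35,"dz":11.8,"hand":0}
    - {"ax":0,"ay":0,"az":-0.072,"dx":0,"dy":0.35,"dz":11.8,"hand":0}
    - {"ax":0,"ay":0,"az":-0.072,"dx":0,"dy":0.35,"dz":11.8,"hand":0}

```text
clock: 7.15
eef_pos: [659.8, -91.6, 94.1]
tool_rot: [3.138, -0.0, 1.441]
force: [-0.0, -0.1, -0.5]
width: 85.0
gripper_force: 0.0
```

send_rows:
  series:
    - {"ax":0,"ay":0,"az":0,"dx":0,"dy":0,"dz":0,"hand":1}
    - {"ax":0,"ay":0,"az":0,"dx":0,"dy":0,"dz":0,"hand":1}
    - {"ax":0,"ay":0,"az":0,"dx":0,"dy":0,"dz":0,"hand":1}
    - {"ax":0,"ay":0,"az":0,"dx":0,"dy":0,"dz":0,"hand":1}
    - {"ax":0,"ay":0,"az":0,"dx":0,"dy":0,"dz":0,"hand":1}
    - {"ax":0,"ay":0,"az":0,"dx":0,"dy":0,"dz":0,"hand":1}
    - {"ax":0,"ay":0,"az":0,"dx":0,"dy":0,"dz":0,"hand":1}
    - {"ax":0,"ay":0,"az":0,"dx":0,"dy":0,"dz":0,"hand":1}
    - {"ax":0,"ay":0,"az":0,"dx":0,"dy":0,"dz":0,"hand":1}

```text
clock: 8.05
eef_pos: [658.7, -91.7, 92.5]
tool_rot: [3.141, 0.0, 1.442]
force: [0.4, -0.3, 2.4]
width: 11.3
gripper_force: 59.1
```

send_rows:
  series:
    - {"ax":0,"ay":0,"az":0,"dx":0,"dy":0,"dz":-0.7,"hand":1}
    - {"ax":0,"ay":0,"az":0,"dx":0,"dy":0,"dz":-2,"hand":1}
    - {"ax":0,"ay":0,"az":0,"dx":0,"dy":0,"dz":-4,"hand":1}
    - {"ax":0,"ay":0,"az":0,"dx":0,"dy":0,"dz":-6.5,"hand":1}
    - {"ax":0,"ay":0,"az":0,"dx":0,"dy":0,"dz":-9,"hand":1}
    - {"ax":0,"ay":0,"az":0,"dx":0,"dy":0,"dz":-12,"hand":1}
    - {"ax":0,"ay":0,"az":0,"dx":0,"dy":0,"dz":-15,"hand":1}
    - {"ax":0,"ay":0,"az":0,"dx":0,"dy":0,"dz":-18,"hand":1}
    - {"ax":0,"ay":0,"az":0,"dx":0,"dy":0,"dz":-20,"hand":1}
    - {"ax":0,"ay":0,"az":0,"dx":0,"dy":0,"dz":-21,"hand":1}

```text
clock: 9.05
eef_pos: [659.1, -91.5, 305.3]
tool_rot: [3.138, -0.0, 1.442]
force: [0.7, -0.2, -4.0]
width: 11.2
gripper_force: 58.5
```

```bash
python3 - <<'E'
from h import *
get_image("scene");s=read_state()
print(s["eef_pos"],s["qpos"],s["force"],s["width"])
# tilt: downhill along tote (-1,1)/sqrt2, 30 deg; axis world = z x... rotate so downhill dir goes down
Rc=Ro.from_euler('xyz',s["tool_rot"]);yaw=s["tool_rot"][2]-np.pi/2
e=np.array([-np.cos(yaw)-np.sin(yaw),-np.sin(yaw)+np.cos(yaw),0])/2**.5
ax=np.cross(e,[0,0,-1.])
g=s["eef_pos"]-Rc.apply([0,0,19])
for th in np.radians([10,20,31]):
    Rn=Ro.from_rotvec(ax*th)*Rc; t=g+Rn.apply([0,0,19])
    print((Rc.inv()*Rn).as_rotvec().round(3),(Rc.inv().apply(t-s["eef_pos"])/10).round(2))
E
```

```text
[659.39549973 -91.58696215 305.81671059] [ 0.27598788  0.60367363 -0.32212252  1.36706754  0.1946553   1.19727365
 -0.19214664] [ 0.29403274 -0.52403953 -2.68679497] 11.254993802858626
[-0.123 -0.123 -0.001] [-0.23  0.23 -0.03]
[-0.247 -0.247 -0.001] [-0.46  0.46 -0.11]
[-0.383 -0.383 -0.002] [-0.69  0.69 -0.27]
```

send_rows:
  series:
    - {"ax":-0.03,"ay":-0.03,"az":0,"dx":-0.05,"dy":0.05,"dz":0,"hand":1}
    - {"ax":-0.07,"ay":-0.07,"az":0,"dx":-0.13,"dy":0.13,"dz":0,"hand":1}
    - {"ax":-0.12,"ay":-0.12,"az":0,"dx":-0.23,"dy":0.23,"dz":-0.03,"hand":1}
    - {"ax":-0.17,"ay":-0.17,"az":0,"dx":-0.32,"dy":0.32,"dz":-0.06,"hand":1}
    - {"ax":-0.22,"ay":-0.22,"az":0,"dx":-0.41,"dy":0.41,"dz":-0.09,"hand":1}
    - {"ax":-0.27,"ay":-0.27,"az":0,"dx":-0.5,"dy":0.5,"dz":-0.13,"hand":1}
    - {"ax":-0.31,"ay":-0.31,"az":0,"dx":-0.57,"dy":0.57,"dz":-0.18,"hand":1}
    - {"ax":-0.35,"ay":-0.35,"az":0,"dx":-0.64,"dy":0.64,"dz":-0.22,"hand":1}
    - {"ax":-0.37,"ay":-0.37,"az":0,"dx":-0.67,"dy":0.67,"dz":-0.25,"hand":1}
    - {"ax":-0.38,"ay":-0.38,"az":0,"dx":-0.69,"dy":0.69,"dz":-0.27,"hand":1}

```text
clock: 10.1
eef_pos: [663.1, -98.2, 303.3]
tool_rot: [2.746, 0.371, 1.369]
force: [0.0, 0.4, -3.0]
width: 10.9
gripper_force: 58.6
```

send_rows:
  series:
    - {"ax":0,"ay":0,"az":0,"dx":0,"dy":0,"dz":0,"hand":1}
    - {"ax":0,"ay":0,"az":0,"dx":0,"dy":0,"dz":0,"hand":1}
    - {"ax":0,"ay":0,"az":0,"dx":0,"dy":0,"dz":0,"hand":1}
    - {"ax":0,"ay":0,"az":0,"dx":0,"dy":0,"dz":0,"hand":1}
    - {"ax":0,"ay":0,"az":0,"dx":0,"dy":0,"dz":0,"hand":1}
    - {"ax":0,"ay":0,"az":0,"dx":0,"dy":0,"dz":0,"hand":1}
    - {"ax":0,"ay":0,"az":0,"dx":0,"dy":0,"dz":0,"hand":1}
    - {"ax":0,"ay":0,"az":0,"dx":0,"dy":0,"dz":0,"hand":1}
    - {"ax":0,"ay":0,"az":0,"dx":0,"dy":0,"dz":0,"hand":1}
    - {"ax":0,"ay":0,"az":0,"dx":0,"dy":0,"dz":0,"hand":1}

```text
clock: 11.1
eef_pos: [664.4, -99.3, 305.0]
tool_rot: [2.743, 0.37, 1.366]
force: [0.0, -0.3, -4.0]
width: 10.9
gripper_force: 58.6
```

```bash
python3 - <<'E'
from h import *
w=get_image("wrist");c=get_image("scene");s=read_state()
print(s["clock"],s["eef_pos"],s["qpos"],s["qd"].round(3),s["force"],s["width"])
cv2.imwrite("pics/c5.png",np.vstack([cv2.resize(w["pixels"],(480,300)),cv2.resize(c["pixels"][100:350,140:540],(480,300))])[:,:,::-1])
Rc=Ro.from_euler('xyz',s["tool_rot"]); g=s["eef_pos"]-Rc.apply([0,0,19])
# tote axes: x=tool y, y=tool x, z=-tool z (if no slip)
T=lambda x,y,z:g+Rc.apply([y,x,-(z-101)])
print("tilt",np.degrees(np.arccos(-Rc.apply([0,0,1])[2])))
for n,p in dict(CL=(-76,56,4),CR=(-76,-56,4),FL=(80,60,40),FR=(80,-60,40),NL=(-80,60,40),NR=(-80,-60,40)).items():print(n,T(*p).round(),(proj(w,T(*p))*.75).round())
E
```

```text
11.2 [664.44511979 -99.33281594 305.05312309] [-0.0910815   0.46588577 -0.05274743  1.75116601  0.72490767  0.77701861
 -0.75507378] [-0.     0.001 -0.001 -0.002  0.002  0.001 -0.002] [ 0.0861068  -0.09892531 -3.7721735 ] 11.17167331349661
tilt 30.792935584249317
CL [629. -76. 190.] [143.  92.]
CR [ 607. -178.  231.] [156. 213.]
FL [763. -66. 276.] [355.  90.]
FR [ 741. -175.  320.] [336. 241.]
NL [614. -58. 218.] [119.  90.]
NR [ 592. -167.  262.] [139. 241.]
```

View pics/c5.png

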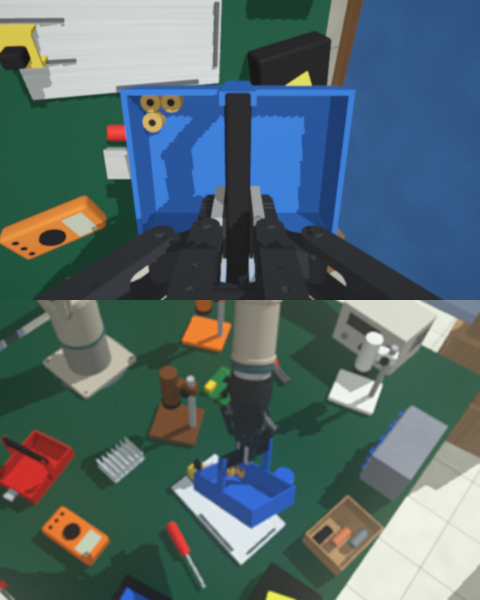

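The wrist view shows the three spacers together at (150,103), (171,103) and (152,122), in the lug-end left corner. The tote rim matches the no-slip projection, the tilt is 30.8°, and that corner is 19 cm up. The arm is still, so I'm handing in.

```bash
python3 -c "
from cell import *
print(finish_job())"
```

```text
the job is handed in; nothing more can be done
None
```

I handed the job in at about 11 s on the robot's clock: the cap is off at its stop, and the tote is held still in the air at about 31° (its lowest corner about 19 cm up), with all three spacers in the lug-end left corner, on the white microscope's side.

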